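Set up the marking-out board with a locked tape and its oak offcuts

ROBOT

A 6-joint arm with a two-finger parallel gripper is mounted at the origin on a cart in front of the work surface, level with it; the furniture and walls round the work are solid. World frame = base frame: x ahead of the robot, y to its left, z up, the work surface at z = 0. Lengths are in m, angles in rad, forces in N, time in s.
With the tool pointing down it reaches from about 0.3 to 0.825 m from the base axis. Payload 5.4 kg.
Tool frame: the origin (TCP) lies midway between the tips of the shut fingers; the grasp point (between the pads) lies 19 mm behind it (tcp_to_grasp is the distance from the TCP to the grasp point, in m); z points along the fingers, y is the line along which they close (so a half turn about z gives the same grasp; the last joint's range is limited). The gripper opens to 92 mm and grips with 3 to 60 N. Pads are 20 mm wide; open, the fingers measure 128 mm over their backs; the gripper's body (75 mm by 189 mm) begins 69 mm behind the grasp point.
Start: joints at [1.089, 0.158, 1.597, -0, 1.386, -0.21], TCP at [0.154, 0.554, 0.215] pointing down, gripper open.
Joint ranges: [-2.91, 2.91], [-0.94, 2.29], [0.18, 2.7], [-1.29, 4.43], [0.17, 2.64], [-3, 3]. Speed limits (rad/s): [2.57, 2.57, 3.14, 3.14, 3.14, 3.14].

INTERFACE

Orientations are given as a 3x3 rotation matrix whose columns are the frame's x, y, z axes.
In Python, from bench import * gives the robot as it stands.
- The arm moves only by the shell command python3 -m crank 'ROWS' [OPENING]. ROWS is JSON, a list of rows, each a list of 6 numbers: the shift along the world's x, y, z in units of 40 mm (1.0 is 40 mm), then the turn, a rotation vector about the world's x, y, z in units of 10 degrees (1.0 is 10 degrees). In form: [[dx, dy, dz, rx, ry, rz], ...]. A call has 1 to 10 rows; each row is the pose to reach, as a shift and turn from the pose commanded when the call began; what a row does not reach only later rows make up. A row lasts 1/8 s, in which the tool goes at most 62.5 mm and 10.7 degrees, less where a joint would pass 70% of its speed; a pose out of reach is approached as far as the arm can. A call with a gripper value outside its range is refused whole. OPENING is the finger opening in mm, from 0 to 91.9, set as the call begins (- or left out, the last holds). The fingers move at their own pace and stop on an object; the grip force is fixed at half the most. Time passes only in rows, so rows that repeat a pose let the fingers close. It gives the time, the measured TCP pose, the force, the opening and the grip force at its end, in the units of the state.
- read_state(): the state, without advancing time (a new reading comes with each control period).
- read_camera(name): name is "side" or "top"; returns the picture (384x512x3 uint8, blue, green, red); there is no depth.
- camera_model(name): a dict with "mtx" (3x3 intrinsics, pixels), "position" and "attitude" of the camera in the world. Camera axes: x right, y up, looking along -z (the intrinsics and any distortion apply to the point x, -y, -z); pixel columns grow to the right and rows downward; lengths in m; the calibration is good to about 2 mm. A picture is of the moment at which its call begins. camera_model takes no time and is no camera call.
- sign_off(): hands the job in; it is judged then, once.
Trained networks look in the newest picture that a camera, given by its name, has taken for a name from the list of things; names that differ only in an ending like _2 or _b are one class to them, and where a whole thing is asked for, a point or a joint stands for the part that bears it (a point fixed in the world has none). Each returns a list of dicts, best first, with "confidence" (0 to 1); they miss things now and then, are a little off and sometimes report something else, mostly with a low value. They report only what shows in the picture. A call takes as long as a camera call.
- look_for(query, camera): "box" ([left, top, right, bottom] as shares, 0 to 1, of the picture: columns of its width, rows of its height, round what is visible of it).
- cut_out(query, camera): "region" (384x512 bool, what is visible of it) and "box" ([left, top, right, bottom] as shares, 0 to 1, of the picture: columns of its width, rows of its height, round what is visible of it).
The state is a dict: "time_s": time; "joint_pos": joint angles; "joint_velocities": joint speeds; "effort": joint torques, N m; "tool_pos": TCP position; "tcp_rot": TCP orientation; "contact_force": force on the tool from outside, world axes, zero at the start; "moment": the same for the moment, N m; "width": opening from 0.0 (shut) to 1.0 (fully open); "finger_force": force on a finger pad.
Only numpy, scipy, OpenCV 4.12 (cv2) and the standard library are available. Lean on these libraries where they do the work, as an engineer would, in place of code of your own. Each camera call takes 0.05 s, during which the arm holds its last target. There are 200 camera calls.

TASK

Set up the marking-out board: take the tape measure from its rest, hook its end over the outer face of the board's aluminium edge, back away along the lane against its spring, stand the case upright and wholly on the black rubber pad, then press the red button down to lock the tape, leaving it hooked. Lay every oak offcut that is there flat in a bay of its own, all with the red end towards the tape (one may lie in a bay the wrong way round). Leave the other things on the bench where they are.

Things in the scene. Friction and masses are not known exactly. Their poses are not given: they have to be found in the camera images.
- board: Fixed plywood marking-out board, 180 x 310 x 12 mm, on the bench. Origin: on its underside, mid-length, 95 mm from its front (-x) edge. Its +y points along the tape lane towards the aluminium edge (left end), +x from the bays (front half) towards the tape lane, which runs along y at about x = +50 mm.
- bay_row (a point): Middle of the row of four open bays, on the board's top (12 mm above the bench). Axes as the board's. The bays' centres lie at y = -105, -35, +35 and +105 mm from here; each is 87 mm (x) by 57 mm (y) inside, between wooden strips 10 mm high.
- edge (a point): Middle of the upper outer corner of the aluminium strip at the board's left end (16 mm above the bench, 4 mm above the board; the strip is 70 mm wide across the lane). The tape's hook catches on the outer (+y of the board) face; the bench outside is free.
- pad_top (a point): Centre of the top of the black rubber pad lying in the tape lane, 58 (x) x 92 (y) x 2 mm, its top 14 mm above the bench; very grippy. Axes as the board's. Its distance from the edge varies.
- case (a point): Centre of the yellow tape measure's case, half-way up. It starts on a fixed dark wooden rest, 50 x 76 x 12 mm (top 12 mm above the bench). The case stands upright, 34 mm thick (x) x 68 mm long (y) x 65 mm high, 0.36 kg; the blade leaves the mouth at the bottom towards the case's own -y. Underside 32.5 mm below this point. A spring draws the blade in with 0.9 N (shut) to 1.3 N (200 mm out).
- hook (a point): The steel end hook of the blade: middle of its inner face (the face looking back to the case). The hook is 20 mm wide, 2 mm thick and reaches 6 mm below the case's underside; this point lies 1 mm below the level of the case's underside, and 54 mm from the case's centre along the case's -y when the blade is in. The blade is stiff, its underside 5 mm above that of the case.
- blade (a joint): How far the blade is drawn out, m: 0 in, at most 0.225. The blade slides freely against its spring until the lock is pressed.
- lock_top (a point): Top of the red lock button on the case's top, 16 x 18 mm, 39.5 mm above the case's centre when up. Pressing it straight down some 6 mm (about 4 to 8 N) brakes the blade; it stays down by itself.
- lock (a joint): Lock button travel, m: 0 up (blade free), 0.006 at its stop; past about 0.003 the brake bites and it is down, locked.
- oak0_center (a point): Centre of an oak offcut, somewhere on the bench at the start,  45 (x) x 75 (y) x 45 (z) mm, 0.1 kg, lying on a long side; its +y end is painted red. Absent in some starts.
- oak0_red_end (a point): Middle of that offcut's red-painted end face.
- oak1_center (a point): Centre of an oak offcut, somewhere on the bench at the start,  45 (x) x 75 (y) x 45 (z) mm, 0.1 kg, lying on a long side; its +y end is painted red. Absent in some starts.
- oak1_red_end (a point): Middle of that offcut's red-painted end face.
- oak2_center (a point): Centre of an oak offcut, somewhere on the bench at the start,  45 (x) x 75 (y) x 45 (z) mm, 0.1 kg, lying on a long side; its +y end is painted red. Absent in some starts.
- oak2_red_end (a point): Middle of that offcut's red-painted end face.
- oak3_center (a point): Centre of an oak offcut that lies in a bay the wrong way round at the start,  45 (x) x 75 (y) x 45 (z) mm, 0.1 kg, lying on a long side; its +y end is painted red. Absent in some starts.
- oak3_red_end (a point): Middle of that offcut's red-painted end face.
- wax_tin: Yellow wax tin, 68 mm across, 26 mm high; a bystander, origin under its middle.
- tape_roll: Small black tape roll, 66 mm across, 19 mm high; a bystander, origin under its middle.

How it is judged:
By the outcome, as a careful person would: the job done as asked, in the order asked, and still so for the second after the job is handed in, with the robot touching nothing.
Of oak0, oak1, oak2, oak3 only 3 to 4 are there at a start; the rules pass over those that are not, and their reading is None.
At some moment in a run one of oak0, oak1, oak2, oak3 may be knocked a few centimetres aside while the robot is not near it.
It also fails if it takes over 192 s, if anything falls off the work surface, if the arm or the gripper's body presses on something with over 40 N, if the wrist force passes 120 N, or if a joint passes its speed limit or range.

## Working session

There is one attempt and no reset: what is moved stays moved. The work goes in short steps, Python scripts to look and compute and a shell command to move; the robot and the scene stay as the last step left them, time stands still between calls to the robot, and variables do not carry over. Pictures are saved under pics/ and viewed, at most 14 in all, crops included, and the job is handed in when it is done.

```bash
mkdir -p pics; ls; cat > h.py <<'E'
from bench import *
import numpy as np, cv2
def P(cam):
    m=camera_model(cam); return np.array(m["mtx"]),np.array(m["position"]),np.array(m["attitude"]),m
def ray(cam,uv,z):
    K,p,R,m=P(cam)
    d=np.array([*uv,1.0]); d=np.linalg.solve(K,d); d=R@np.array([d[0],-d[1],-d[2]])
    return p+d*(z-p[2])/d[2]
def proj(cam,X):
    K,p,R,m=P(cam); c=R.T@(np.array(X)-p); q=K@np.array([c[0],-c[1],-c[2]]); return q[:2]/q[2]
E
python3 - <<'E'
from h import *
for c in("top","side"):
    cv2.imwrite(f"pics/{c}0.png",read_camera(c)); print(c,camera_model(c))
s=read_state(); print(s["time_s"],s["tool_pos"],s["tcp_rot"],s["contact_force"])
E
```

```text
pics
top {'mtx': array([[413.5805015 ,   0.        , 256.18883768],
       [  0.        , 413.5805015 , 188.98212644],
       [  0.        ,   0.        ,   1.        ]]), 'position': array([0.42816487, 0.00386956, 1.0126691 ]), 'attitude': array([[-0.0295039 ,  0.99352118, -0.10975054],
       [-0.99950162, -0.03055686, -0.00792419],
       [-0.01122648,  0.10946205,  0.99392758]])}
side {'mtx': array([[381.22934364,   0.        , 249.01677342],
       [  0.        , 381.22934364, 185.53107304],
       [  0.        ,   0.        ,   1.        ]]), 'position': array([ 0.51403765, -0.70946221,  0.69376998]), 'attitude': array([[ 0.99893828,  0.0420564 , -0.01880336],
       [-0.04115785,  0.6313661 , -0.77439195],
       [-0.02069633,  0.77434367,  0.63242671]])}
0.1 [0.15414978 0.55336942 0.21372441] [[-9.63278262e-01  2.68503952e-01 -7.86433118e-04]
 [ 2.68504870e-01  9.63277158e-01 -1.50040099e-03]
 [ 3.54689463e-04 -1.65646478e-03 -9.99998565e-01]] [-0.75697754  0.20449183 -0.17613259]
```

View pics/top0.png

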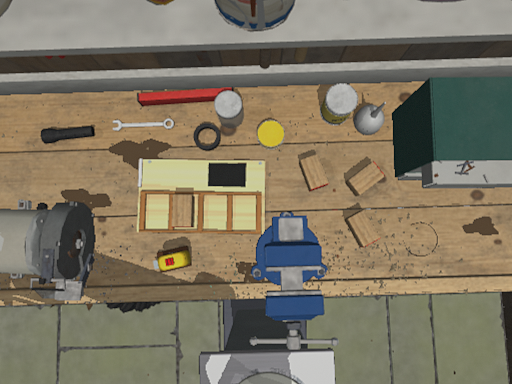

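View pics/side0.png

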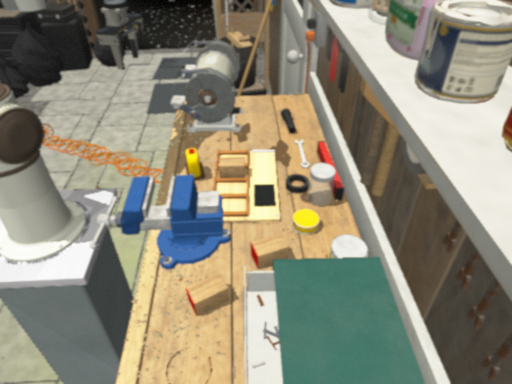

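The top view shows the board at (138–265, 160–232), the pad at (227,175), the case at (174,260) with its mouth to the left, and offcuts at (314,170), (366,177), (363,228) and in a bay at (183,208). The vise is at (290,260). The aluminium edge is at the board's left end.

```bash
python3 - <<'E'
from h import *
im=read_camera("top")
a=cv2.resize(im[145:285,125:275],None,fx=5.3,fy=4.2*1.0,interpolation=cv2.INTER_CUBIC)
cv2.imwrite("pics/c1.png",cv2.resize(im[150:275,130:280],None,fx=4.8,fy=4.8,interpolation=cv2.INTER_CUBIC))
cv2.imwrite("pics/c2.png",cv2.resize(im[140:260,290:400],None,fx=4.8,fy=4.8,interpolation=cv2.INTER_CUBIC))
H,W=384,512
def rect(reg,z):
    c=max(cv2.findContours(reg.astype(np.uint8),0,2)[0],key=cv2.contourArea)
    pts=np.array([ray("top",p[0],z)[:2] for p in c],np.float32)
    return cv2.minAreaRect(pts)
for q,z in(("board",.012),("pad_top",.014),("case",.077),("oak0_center",.045),("wax_tin",.026),("tape_roll",.019),("lock_top",.084),("hook",.012)):
    for r in cut_out(q,"top"):
        (x,y),(w,h),an=rect(r["region"],z)
        print(q,round(r["confidence"],2),(np.array(r["box"])*[W,H,W,H]).round(),"c %.3f %.3f size %.3f %.3f ang %.1f"%(x,y,w,h,an))
E
```

```text
board 0.74 [132. 158. 267. 238.] c 0.527 0.147 size 0.317 0.181 ang 88.2
board 0.65 [346. 164. 384. 194.] c 0.556 -0.253 size 0.047 0.086 ang 34.8
pad_top 0.56 [204. 162. 248. 189.] c 0.579 0.082 size 0.098 0.057 ang 88.2
case 0.85 [157. 252. 192. 273.] c 0.378 0.204 size 0.035 0.084 ang 10.7
oak0_center 0.68 [344. 161. 384. 195.] c 0.552 -0.245 size 0.047 0.086 ang 36.3
wax_tin 0.65 [257. 117. 282. 150.] c 0.671 -0.027 size 0.066 0.070 ang 88.2
wax_tin 0.47 [132. 160. 266. 234.] c 0.526 0.145 size 0.307 0.177 ang 87.4
tape_roll 0.54 [195. 122. 225. 151.] c 0.673 0.129 size 0.064 0.065 ang 88.2
lock_top 0.32 [171. 194. 196. 226.] c 0.488 0.177 size 0.050 0.072 ang 88.3
```

View pics/c1.png

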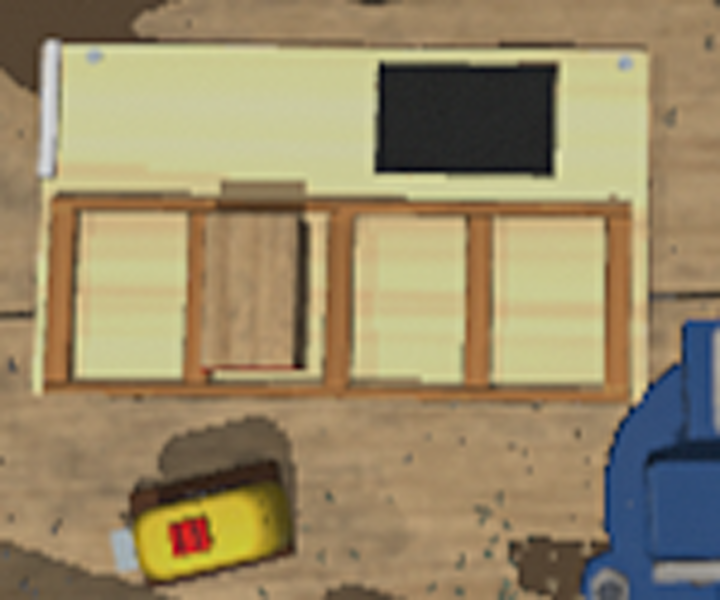

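View pics/c2.png

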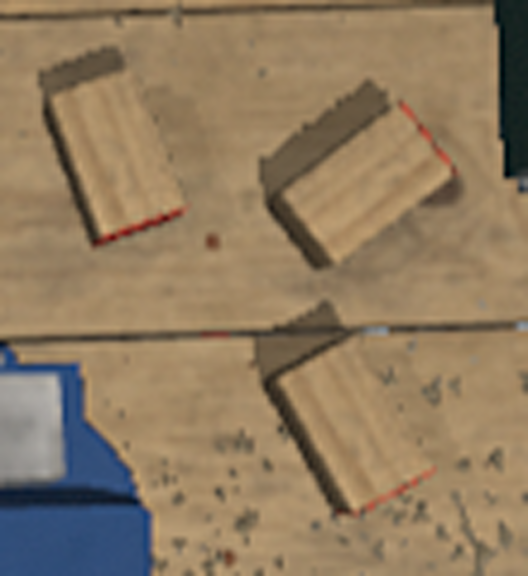

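The crops show the red end of the bay block at the front, at crop (255,368). The hook is at (124,550), the button at (190,536), and the loose blocks' red ends point lower right, upper right and lower right.

```bash
python3 - <<'E'
from h import *
o1=(130,150);o2=(290,140)
def w(o,u,v,z): return ray("top",((u+.5)/4.8-.5+o[0],(v+.5)/4.8-.5+o[1]),z)[:2]
p=lambda n,x:print(n,np.round(x,4))
tl,tr,bl=w(o1,62,44,.012),w(o1,648,50,.012),w(o1,36,392,.012)
p("board tl tr bl",[tl,tr,bl])
edge=[w(o1,44,40,.016),w(o1,39,176,.016)];p("edge outer",edge)
pad=np.array([w(o1,*q,.014) for q in((379,64),(556,66),(552,174),(376,170))]);p("pad",pad);p("padc",pad.mean(0)); p("paddir",[pad[0]-pad[1],pad[0]-pad[3]])
bays=[w(o1,*q,.022) for q in((196,205),(340,208),(480,212),(188,385),(337,388),(478,392),(62,202),(620,212),(55,385),(618,395))];p("strips",bays)
p("button",w(o1,190,536,.084)); p("hook",[w(o1,113,532,.018),w(o1,120,570,.018),w(o1,132,529,.018)])
p("rest",[w(o1,131,491,.012),w(o1,277,461,.012),w(o1,294,550,.012),w(o1,148,586,.012)])
def oak(n,o,pts,z,red):
    q=np.array([w(o,*a,z) for a in pts]);c=q.mean(0);r=w(o,*red,z)-c
    p(n,[c]);print("  lens",[round(np.linalg.norm(q[i]-q[(i+1)%4]),3) for i in range(4)],"reddir",round(np.degrees(np.arctan2(r[1],r[0])),1))
oak("A",o2,((48,98),(122,72),(184,210),(98,243)),.045,(141,226))
oak("B",o2,((402,101),(457,172),(330,266),(272,198)),.045,(430,136))
oak("C",o2,((272,382),(350,336),(434,470),(352,514)),.045,(393,492))
oak("D",o1,((206,206),(300,208),(298,368),(206,368)),.057,(252,368))
E
```

```text
board tl tr bl [[ 0.6221  0.2893]
 [ 0.6095 -0.0109]
 [ 0.4448  0.3023]]
edge outer [[0.6236 0.2974]
 [0.5537 0.2999]]
pad [[0.6062 0.1266]
 [0.6023 0.0363]
 [0.547  0.0398]
 [0.5518 0.129 ]]
padc [0.5768 0.0829]
paddir [[ 0.0039  0.0903]
 [ 0.0544 -0.0024]]
strips [[0.5358 0.2189]
 [0.5321 0.1464]
 [0.5279 0.0761]
 [0.4459 0.2235]
 [0.4422 0.1492]
 [0.4381 0.0791]
 [0.5394 0.2864]
 [0.5258 0.0059]
 [0.4478 0.2899]
 [0.4346 0.0096]]
button [0.3751 0.2092]
hook [[0.3744 0.2621]
 [0.3558 0.2587]
 [0.3756 0.2527]]
rest [[0.3941 0.2546]
 [0.4068 0.1813]
 [0.3627 0.1733]
 [0.3471 0.2463]]
A [[ 0.5712 -0.124 ]]
  lens [np.float64(0.039), np.float64(0.075), np.float64(0.045), np.float64(0.076)] reddir -161.0
B [[ 0.5532 -0.2469]]
  lens [np.float64(0.044), np.float64(0.078), np.float64(0.043), np.float64(0.081)] reddir -55.4
C [[ 0.4358 -0.2335]]
  lens [np.float64(0.044), np.float64(0.075), np.float64(0.045), np.float64(0.073)] reddir -151.2
D [[0.4913 0.1842]]
  lens [np.float64(0.046), np.float64(0.077), np.float64(0.044), np.float64(0.078)] reddir 179.1
```

```bash
python3 -m crank '[[0,0,2,0,0,0],[0,0,2.5,0,0,0],[0,-1.5,2.5,0,0,-1],[0,-3,2.5,0,0,-2],[0,-4.5,2.5,0,0,-3],[0.5,-6,2.5,0,0,-4],[1.5,-7,2.5,0,0,-5],[2.5,-8,2.5,0,0,-6],[3.7,-8.6,2,0,0,-6.45],[5,-8.6,1,0,0,-6.45]]' 62; python3 -m crank '[[0.5,0,-1,0,0,0],[0.5,0,-2,0,0,0],[0.5,0,-2,0,0,0],[0.5,0,-2,0,0,0]]'; python3 -c "
from h import *
cv2.imwrite('pics/a1.png',cv2.resize(np.hstack([read_camera('top')[100:320,60:320],read_camera('side')[60:280,100:360]]),None,fx=1.5,fy=1.5))
s=read_state();R=s['tcp_rot'];print(s['tool_pos'],np.degrees(np.arctan2(R[1][1],R[0][1])),s['time_s'])"
```

```text
time_s: 1.8
tool_pos: [0.3551, 0.2085, 0.2581]
tcp_rot: [[-0.168, 0.986, 0.006], [0.986, 0.168, 0.001], [0.0, 0.007, -1.0]]
contact_force: [-0.1, 1.2, 0.3]
width: 0.671
finger_force: 0.0
time_s: 2.3
tool_pos: [0.3727, 0.2102, 0.1782]
tcp_rot: [[-0.173, 0.985, 0.002], [0.985, 0.173, 0.001], [0.0, 0.002, -1.0]]
contact_force: [0.3, 1.1, 0.6]
width: 0.679
finger_force: 0.0
[0.37320079 0.21033133 0.17881217] 9.948714663217427 2.4
```

View pics/a1.png

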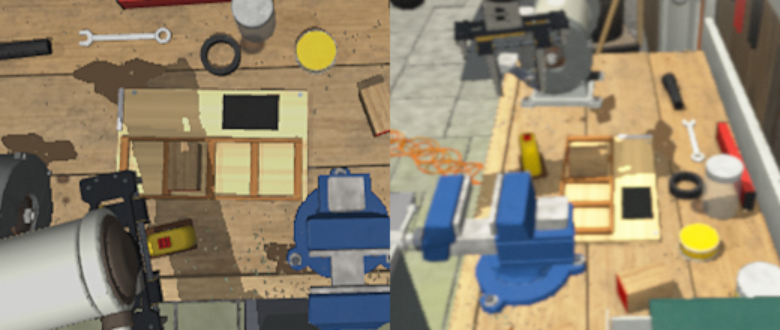

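The picture shows the gripper just above the case and lined up with it; the case stays at crop (172,240).

```bash
python3 -m crank '[[0.04,-0.04,-1.5,0,0,0],[0.04,-0.04,-2.7,0,0,0],[0.04,-0.04,-3.3,0,0,0],[0.04,-0.04,-3.7,0,0,0],[0.04,-0.04,-3.7,0,0,0],[0.04,-0.04,-3.7,0,0,0]]'; python3 -m crank '[[0,0,0,0,0,0],[0,0,0,0,0,0],[0,0,0,0,0,0],[0,0,0,0,0,0],[0,0,0,0,0,0],[0,0,0,0,0,0]]' 20; python3 -m crank '[[0,0,0.3,0,0,0],[0,0,0.9,0,0,0],[0,0,1.5,0,0,0],[0,0,1.5,0,0,0],[0,0,1.5,0,0,0]]'; python3 -c "
from h import *
cv2.imwrite('pics/a2.png',cv2.resize(np.hstack([read_camera('top')[130:290,100:260],read_camera('side')[90:250,130:290]]),None,fx=2.4,fy=2.4))"
```

```text
time_s: 3.15
tool_pos: [0.375, 0.2087, 0.0301]
tcp_rot: [[-0.173, 0.985, 0.003], [0.985, 0.173, 0.001], [0.0, 0.003, -1.0]]
contact_force: [0.5, -0.1, 0.5]
width: 0.675
finger_force: 0.0
time_s: 3.9
tool_pos: [0.3736, 0.2083, 0.0288]
tcp_rot: [[-0.172, 0.985, 0.0], [0.985, 0.172, 0.0], [0.0, 0.0, -1.0]]
contact_force: [-1.0, -0.0, 5.7]
width: 0.363
finger_force: 29.9
time_s: 4.53
tool_pos: [0.3726, 0.208, 0.0875]
tcp_rot: [[-0.172, 0.985, -0.002], [0.985, 0.172, -0.0], [-0.0, -0.002, -1.0]]
contact_force: [-0.2, -0.6, -4.1]
width: 0.359
finger_force: 29.9
```

View pics/a2.png

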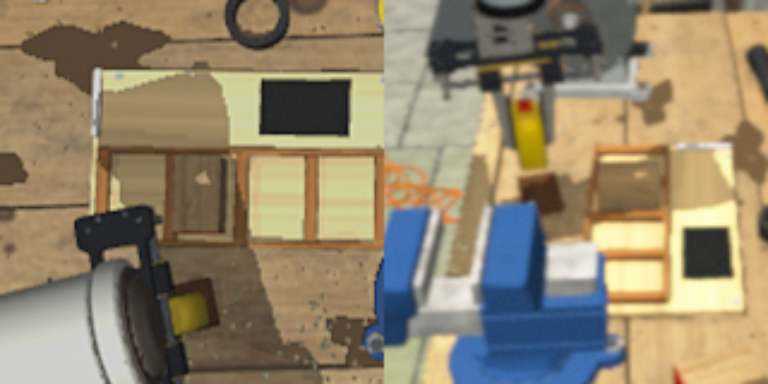

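```bash
python3 -m crank '[[0.5,0.2,0.6,0,0,-0.3],[1.8,0.5,0.6,0,0,-0.8],[3.1,0.9,0.6,0,0,-1.28],[4.3,1.2,0.6,0,0,-1.28],[5.1,1.22,0.6,0,0,-1.28],[5.34,1.22,0.4,0,0,-1.28],[5.34,1.22,0,0,0,-1.28],[5.34,1.22,-0.4,0,0,-1.28],[5.34,1.22,-0.4,0,0,-1.28],[5.34,1.22,-0.4,0,0,-1.28]]'; python3 -c "
from h import *
cv2.imwrite('pics/a3.png',np.hstack([cv2.resize(read_camera('top')[120:240,80:200],None,fx=3.2,fy=3.2),cv2.resize(read_camera('side')[90:210,200:320],None,fx=3.2,fy=3.2)]))"
```

```text
time_s: 5.88
tool_pos: [0.5867, 0.2572, 0.0727]
tcp_rot: [[0.05, 0.999, 0.0], [0.999, -0.05, 0.0], [0.0, 0.0, -1.0]]
contact_force: [0.5, -0.6, -4.2]
width: 0.363
finger_force: 29.9
```

View pics/a3.png

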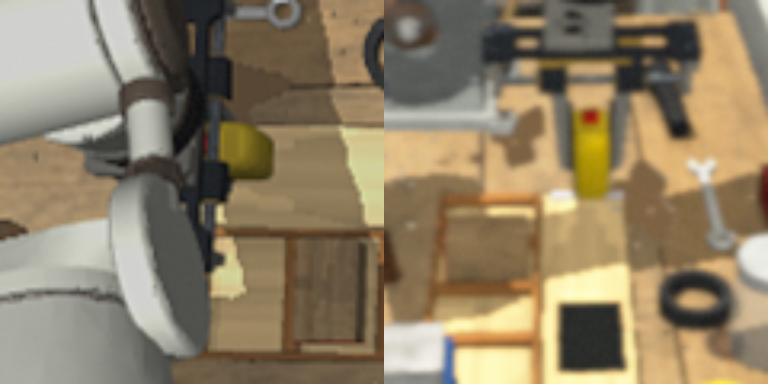

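The case is held upright and aligned above the lane. Its tail end is at about top pixel (165,167); the hook itself is hidden.

```bash
python3 - <<'E'
from h import *
d=np.array([.05,.999]);c=np.array([.5867,.2572])
for z in(.056,.066,.1,.121): print(z,proj("top",[*(c-.034*d),z]),proj("side",[*(c-.034*d),z]))
print("ray",ray("top",(80+272/3.2-.3,167),.062),ray("side",(200+592/3.2-384/3.2,90+196/3.2),.056))
print("button",ray("side",(200+(592-384)/3.2,90+117/3.2),.056+.072))
E
```

```text
0.056 [165.29326204 170.04882178] [264.4759393  152.37784533]
0.066 [164.30368513 169.38113137] [264.49277579 149.55647834]
0.1 [160.78023664 167.00377924] [264.55146913 139.72097104]
0.121 [158.47256387 165.44673909] [264.58888217 133.45149859]
ray [0.59125158 0.22320585 0.062     ] [0.58697934 0.22902702 0.056     ]
button [0.58806388 0.2494205  0.128     ]
```

```bash
python3 -m crank '[[0,0,-0.4,0,0,0],[0,0,-0.7,0,0,0],[0,0,-0.95,0,0,0],[0,0,-0.95,0,0,0],[0,0,-0.95,0,0,0]]'; python3 -m crank '[[-0.01,-0.2,0,0,0,0],[-0.03,-0.5,0,0,0,0],[-0.05,-0.9,-0.02,0,0,0],[-0.09,-1.5,-0.04,0,0,0],[-0.13,-2.2,-0.04,0,0,0],[-0.17,-3,-0.04,0,0,0],[-0.2,-3.7,-0.04,0,0,0],[-0.24,-4.36,-0.04,0,0,0],[-0.24,-4.36,-0.04,0,0,0],[-0.24,-4.36,-0.04,0,0,0]]'; python3 -c "
from h import *
cv2.imwrite('pics/a4.png',np.hstack([cv2.resize(read_camera('top')[120:240,120:280],None,fx=2.4,fy=2.4),cv2.resize(read_camera('side')[120:240,200:320],None,fx=2.4,fy=2.4)]))"
```

```text
time_s: 6.6
tool_pos: [0.5874, 0.2571, 0.0347]
tcp_rot: [[0.05, 0.999, 0.001], [0.999, -0.05, 0.0], [0.0, 0.001, -1.0]]
contact_force: [-0.1, 0.7, -4.3]
width: 0.362
finger_force: 29.9
time_s: 7.85
tool_pos: [0.5775, 0.0828, 0.033]
tcp_rot: [[0.051, 0.999, 0.0], [0.999, -0.051, 0.001], [0.001, 0.0, -1.0]]
contact_force: [0.4, 1.5, -4.6]
width: 0.361
finger_force: 29.9
```

View pics/a4.png

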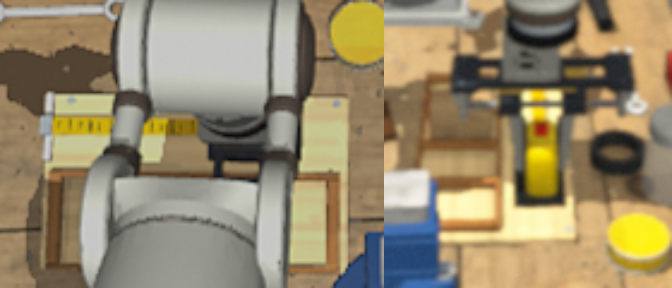

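The blade is out and hooked over the edge at crop (48,125), and the case is over the pad at side crop (540,190). Lowering it now.

```bash
python3 -m crank '[[0,0,-0.03,0,0,0],[0,0,-0.06,0,0,0],[0,0,-0.07,0,0,0],[0,0,-0.07,0,0,0],[0,0,-0.07,0,0,0]]' | grep -E 'pos|force'
```

```text
tool_pos: [0.5775, 0.0834, 0.0308]
contact_force: [-3.3, 3.8, 4.6]
finger_force: 29.9
```

```bash
python3 -m crank '[[0,0,0,0,0,0],[0,0,0,0,0,0],[0,0,0,0,0,0]]' 48 | grep -E 'pos|force|width'; python3 -m crank '[[0,0,0.8,0,0,0],[0,0,1.8,0,0,0],[0,0,2.8,0,0,0],[0,0,2.8,0,0,0]]' |grep -E 'pos|force'; python3 -m crank '[[0,0,0,0,0,0],[0,0,0,0,0,0],[0,0,0,0,0,0],[0,0,0,0,0,0]]' 0|grep -E 'pos|force|width'; python3 - <<'E'
from h import *
im=read_camera("side")
c=im[130:230,220:300]
b,g,r=[c[...,i].astype(int) for i in range(3)]
m=(r>120)&(g<60)&(b<60); v,u=np.nonzero(m); print(len(u),u.mean()+220,v.mean()+130, ray("side",(u.mean()+220,v.mean()+130),.086))
cv2.imwrite("pics/a5.png",cv2.resize(c,None,fx=5,fy=5))
E
```

```text
tool_pos: [0.5778, 0.0824, 0.0301]
contact_force: [-0.4, 0.2, -0.3]
width: 0.522
finger_force: 0.0
tool_pos: [0.5804, 0.0823, 0.1463]
contact_force: [1.0, 0.5, 0.0]
finger_force: 0.0
tool_pos: [0.5772, 0.0827, 0.1414]
contact_force: [0.8, -0.0, -0.3]
width: 0.109
finger_force: 0.0
14 265.2857142857143 173.64285714285714 [0.57663865 0.08105008 0.086     ]
```

View pics/a5.png

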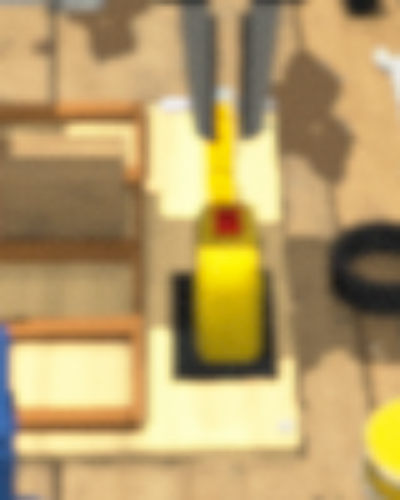

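The case stands upright on the pad with the red button at crop (228,220), right below the TCP.

```bash
python3 -m crank '[[0,-0.03,-0.6,0,0,0],[0,-0.03,-1.1,0,0,0],[0,-0.03,-1.25,0,0,0],[0,-0.03,-1.25,0,0,0]]' 0|grep -E 'pos|force|width'; python3 -m crank '[[0,0,-0.1,0,0,0],[0,0,-0.2,0,0,0],[0,0,-0.2,0,0,0]]' |grep -E 'pos|force'; python3 -m crank '[[0,0,-0.03,0,0,0],[0,0,-0.06,0,0,0],[0,0,-0.06,0,0,0]]' |grep -E 'pos|force'
```

```text
tool_pos: [0.5775, 0.0815, 0.0921]
contact_force: [-0.0, 0.1, -0.5]
width: 0.006
finger_force: 0.0
tool_pos: [0.5778, 0.0815, 0.0843]
contact_force: [0.8, 0.2, -0.0]
finger_force: 0.0
tool_pos: [0.5778, 0.0815, 0.0819]
contact_force: [0.6, 0.2, 1.7]
finger_force: 1.4
```

```bash
for i in 1 2; do python3 -m crank '[[0,0,-0.03,0,0,0],[0,0,-0.06,0,0,0],[0,0,-0.06,0,0,0]]' |grep -E 'pos|contact_force'; done
```

```text
tool_pos: [0.578, 0.0814, 0.0803]
contact_force: [-1.6, 0.1, 9.1]
tool_pos: [0.5792, 0.0815, 0.0804]
contact_force: [-5.7, 0.0, 20.0]
```

```bash
python3 -m crank '[[0,0,0.3,0,0,0],[0,0,1,0,0,0],[0,0,2,0,0,0],[0,0,3,0,0,0],[0,0,3,0,0,0]]' 91.9|grep -E 'pos|contact_force'; python3 - <<'E'
from h import *
for z in (.1,.12,.14,.16,.18): print(z,ray("top",(290,228),z)[:2],ray("side",(209.6,202),z)[:2], ray("top",(306,214),z)[:2])
im=read_camera("side")
cv2.imwrite("pics/a6.png",cv2.resize(im[130:290,150:320],None,fx=3.5,fy=3.5))
E
```

```text
tool_pos: [0.5796, 0.0814, 0.2004]
contact_force: [0.2, -0.2, -0.0]
0.1 [ 0.44052064 -0.06050989] [ 0.43683718 -0.03729567] [ 0.47015734 -0.09688578]
0.12 [ 0.44024988 -0.0590991 ] [ 0.43943753 -0.05993631] [ 0.46923713 -0.09467785]
0.14 [ 0.43997912 -0.0576883 ] [ 0.44203788 -0.08257694] [ 0.46831692 -0.09246992]
0.16 [ 0.43970836 -0.05627751] [ 0.44463823 -0.10521758] [ 0.4673967 -0.090262 ]
0.18 [ 0.4394376  -0.05486671] [ 0.44723858 -0.12785822] [ 0.46647649 -0.08805407]
```

View pics/a6.png

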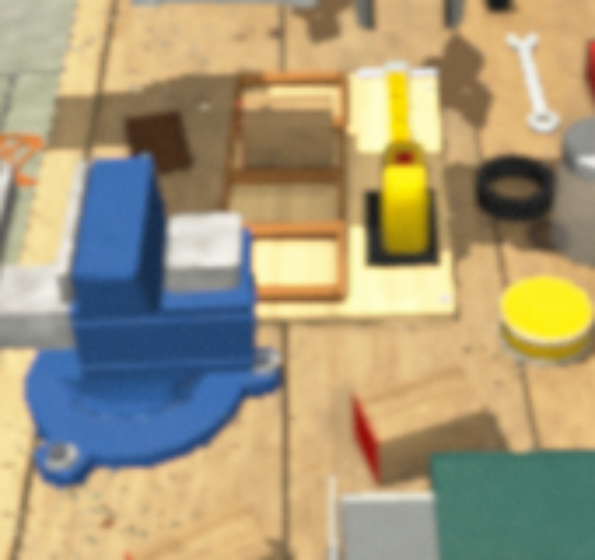

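The button now sits flush on the case at crop (404,158), so the lock looks down. The blade is still hooked at (398,68), and the vise anvil is about 0.12 m high.

```bash
python3 - <<'E'
from h import *
im=read_camera("side")
for z in (.13,.15,.17,.19): print(z,ray("side",(150+152/3.5,130+155/3.5),z)[:2].round(3),ray("side",(150+160/3.5,130+190/3.5),z)[:2].round(3),"top",ray("top",(258,236),z)[:2].round(3),ray("top",(320,238),z)[:2].round(3))
for q,z in(("oak0_center",.045),("oak3_center",.057)):
  for r in cut_out(q,"side"): print(q,r["confidence"],np.array(r["box"])*[512,384,512,384])
  for r in cut_out(q,"top"): print(q,r["confidence"],np.array(r["box"])*[512,384,512,384])
cv2.imwrite("pics/a7.png",cv2.resize(read_camera("top")[130:280,130:400],None,fx=2.9,fy=2.9,interpolation=cv2.INTER_CUBIC))
E
```

```text
0.13 [0.397 0.033] [ 0.405 -0.006] top [0.425 0.01 ] [ 0.417 -0.121]
0.15 [0.401 0.007] [ 0.409 -0.031] top [0.425 0.01 ] [ 0.417 -0.118]
0.17 [ 0.406 -0.02 ] [ 0.413 -0.056] top [0.425 0.01 ] [ 0.418 -0.115]
0.19 [ 0.41  -0.046] [ 0.417 -0.081] top [0.425 0.01 ] [ 0.418 -0.112]
oak0_center 0.81 [345.7024 162.5856 384.2048 195.3024]
oak0_center 0.58 [133.6832 157.7856 265.1136 232.2816]
oak3_center 0.94 [220.1088 156.4032 246.016  174.4128]
```

View pics/a7.png

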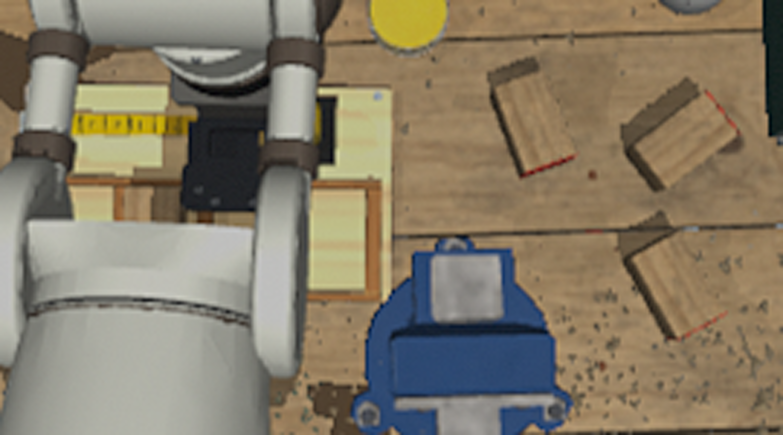

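Three loose blocks remain where they were; the case, blade and vise match the measurements. Now block D in the bay: grip it lengthwise, lift, turn 180° and put it back.

```bash
python3 -m crank '[[-0.8,0.9,0,0,0,0],[-1.6,1.9,0,0,0,0],[-2.18,2.59,0,0,0,0],[-2.18,2.59,-1,0,0,0],[-2.18,2.59,-2.2,0,0,0],[-2.18,2.59,-2.4,0,0,0],[-2.18,2.59,-2.4,0,0,0]]' 91.9; python3 -c "
from h import *
cv2.imwrite('pics/a8.png',cv2.resize(np.hstack([read_camera('top')[150:240,120:280],read_camera('side')[100:190,180:340]]),None,fx=2.4,fy=2.4))"
```

```text
time_s: 13.85
tool_pos: [0.4905, 0.185, 0.1012]
tcp_rot: [[0.05, 0.999, -0.0], [0.999, -0.05, -0.0], [-0.0, -0.0, -1.0]]
contact_force: [1.0, 0.1, 0.1]
width: 1.0
finger_force: 0.0
```

View pics/a8.png

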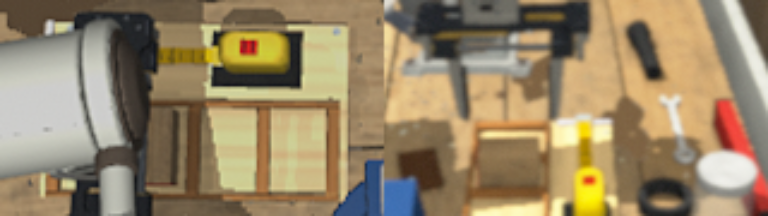

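Fingers straddle the block in the side view. The case sits on the pad at top crop (255,55).

```bash
python3 -m crank '[[0,0,-0.8,0,0,0],[0,0,-1.4,0,0,0],[0,0,-1.75,0,0,0],[0,0,-1.75,0,0,0],[0,0,-1.75,0,0,0]]'|grep -E 'pos|contact_force';  python3 -m crank '[[0,0,0,0,0,0],[0,0,0,0,0,0],[0,0,0,0,0,0],[0,0,0,0,0,0],[0,0,0,0,0,0]]' 40|grep -E 'pos|force|width';  python3 -m crank '[[0,0,1,0,0,0],[0,0,2,0,0,0],[0,0,3,0,0,0],[0,0,3,0,0,0]]'|grep -E 'pos|force|width'
```

```text
tool_pos: [0.4915, 0.1852, 0.0323]
contact_force: [-0.1, -0.0, 0.3]
tool_pos: [0.4907, 0.1852, 0.0316]
contact_force: [-2.3, 0.1, 5.2]
width: 0.813
finger_force: 30.0
tool_pos: [0.4928, 0.1854, 0.1541]
contact_force: [0.4, 0.5, -2.2]
width: 0.812
finger_force: 30.0
```

```bash
for i in 1 2; do python3 -m crank '[[0,0,0,0,0,1],[0,0,0,0,0,2],[0,0,0,0,0,3],[0,0,0,0,0,4],[0,0,0,0,0,5],[0,0,0,0,0,6],[0,0,0,0,0,7],[0,0,0,0,0,8],[0,0,0,0,0,9],[0,0,0,0,0,9]]' | grep -A1 pos; done; python3 -c "
from h import *
s=read_state();print(s['tool_pos'],s['joint_pos'][5],s['time_s'])"
```

```text
tool_pos: [0.4892, 0.1849, 0.1489]
tcp_rot: [[-0.999, 0.052, -0.003], [0.052, 0.999, -0.0], [0.003, -0.001, -1.0]]
tool_pos: [0.4897, 0.185, 0.1499]
tcp_rot: [[-0.055, -0.999, -0.002], [-0.999, 0.055, -0.0], [0.0, 0.002, -1.0]]
[0.48972535 0.18497038 0.14988054] -2.9568054264511243 18.2
```

```bash
python3 -m crank '[[-0.03,-0.03,-1,0,0,0],[-0.03,-0.03,-2,0,0,0],[-0.03,-0.03,-2.6,0,0,0],[-0.03,-0.03,-2.8,0,0,0],[-0.03,-0.03,-2.92,0,0,0],[-0.03,-0.03,-2.92,0,0,0]]'|grep -E 'pos|contact_force';  python3 -m crank '[[0,0,0,0,0,0],[0,0,0,0,0,0],[0,0,0,0,0,0]]' 91.9|grep -E 'pos|force|width';  python3 -m crank '[[0,0,1,0,0,0],[0,0,2,0,0,0],[0,0,3,0,0,0],[0,-1,4,0,0,0],[0,-2.5,5,0,0,0],[0,-4,5,0,0,0],[0,-4,5,0,0,0]]'|grep -E 'pos|force|width'
python3 - <<'E'
from h import *
cv2.imwrite('pics/a9.png',cv2.resize(np.hstack([read_camera('top')[140:260,110:400]]),None,fx=2.7,fy=2.7))
print(read_state()['joint_pos'])
E
```

```text
tool_pos: [0.4897, 0.184, 0.0348]
contact_force: [0.7, 0.2, -1.3]
tool_pos: [0.4895, 0.1839, 0.0345]
contact_force: [-0.8, 0.3, -0.6]
width: 0.995
finger_force: 0.0
tool_pos: [0.4876, 0.1065, 0.2276]
contact_force: [0.4, 0.2, -0.7]
width: 1.002
finger_force: 0.0
[ 0.01093884 -0.03884271  1.779188   -0.0607015   1.40150805 -2.9944061 ]
```

View pics/a9.png

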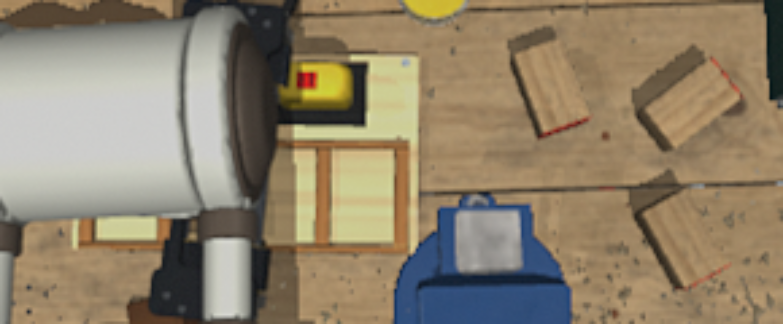

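D is placed. The other blocks haven't moved (A's red end at (319,187), B's at (379,169), C's at (372,242)). q6 is close to its limit, so I unwind the wrist while moving over A.

```bash
python3 -m crank '[[0,0,0.1,0,0,-1],[0,0,0.1,0,0,-2],[0,0,0.1,0,0,-3],[0.3,-0.6,0.1,0,0,-4],[0.5,-1.2,0.1,0,0,-5],[0.7,-1.8,0.1,0,0,-6],[0.9,-2.4,0.1,0,0,-7],[1.1,-3,0.1,0,0,-8],[1.3,-3.6,0.1,0,0,-9],[1.5,-4.2,0.1,0,0,-10]]' |grep -A1 pos;python3 -m crank '[[0.2,-0.5,0,0,0,-1],[0.4,-1,0,0,0,-2],[0.59,-1.56,0,0,0,-3],[0.59,-1.56,0,0,0,-4],[0.59,-1.56,0,0,0,-5],[0.59,-1.56,0,0,0,-6],[0.59,-1.56,0,0,0,-7],[0.59,-1.56,0,0,0,-8],[0.59,-1.56,0,0,0,-9],[0.59,-1.56,0,0,0,-10]]' |grep -A1 pos;python3 -m crank '[[0,0,0,0,0,-1],[0,0,0,0,0,-2],[0,0,0,0,0,-3],[0,0,0,0,0,-4],[0,0,0,0,0,-5],[0,0,0,0,0,-6],[0,0,0,0,0,-7],[0,0,0,0,0,-8],[0,0,0,0,0,-9],[0,0,0,0,0,-10]]' |grep -A1 pos;python3 -m crank '[[0,0,0,0,0,-1],[0,0,0,0,0,-2],[0,0,0,0,0,-3],[0,0,0,0,0,-3.5],[0,0,0,0,0,-3.5]]'
cat >> h.py <<'E'
def st():
    s=read_state();R=np.array(s['tcp_rot']);print("t",s['time_s'],"p",np.round(s['tool_pos'],4),"ang",round(np.degrees(np.arctan2(R[1,1],R[0,1])),1),"q6",round(s['joint_pos'][5],2))
E
python3 - <<'E'
from h import *
st()
ref=cv2.imread("pics/top0.png").astype(int); im=read_camera("top").astype(int)
for n,(u0,v0,u1,v1) in dict(A=(298,150,332,195),B=(342,155,388,200),C=(340,200,385,250),D=(165,190,200,232)).items():
    d=np.abs(ref[v0:v1,u0:u1]-im[v0:v1,u0:u1]).max(2); print(n,d.mean().round(1),(d>40).mean().round(2))
E
```

```text
tool_pos: [0.5476, -0.0611, 0.2305]
tcp_rot: [[-0.952, 0.299, -0.062], [0.299, 0.954, 0.009], [0.062, -0.01, -0.998]]
tool_pos: [0.571, -0.1226, 0.2304]
tcp_rot: [[0.461, 0.887, 0.015], [0.886, -0.461, 0.058], [0.058, -0.014, -0.998]]
tool_pos: [0.571, -0.1225, 0.2304]
tcp_rot: [[0.793, -0.608, 0.049], [-0.607, -0.794, -0.025], [0.055, -0.01, -0.998]]
time_s: 24.62
tool_pos: [0.5711, -0.1226, 0.2307]
tcp_rot: [[0.308, -0.951, 0.025], [-0.95, -0.308, -0.051], [0.056, -0.008, -0.998]]
contact_force: [-0.6, -0.2, 0.7]
width: 0.997
finger_force: 0.0
t 24.625 p [ 0.5711 -0.1226  0.2307] ang -162.0 q6 2.44
A 34.7 0.3
B 69.2 0.72
C 61.5 0.68
D 52.6 0.61
```

```bash
python3 -m crank '[[0,0,0,0.29,0.14,0.1],[0,0,0,0.29,0.14,0.1],[0,-0.02,-1,0.29,0.14,0.1],[0,-0.02,-2,0.29,0.14,0.1],[0,-0.02,-3,0.29,0.14,0.1],[0,-0.02,-3,0.29,0.14,0.1]]'
cat >> h.py <<'E'
def reds(cam,im):
    b,g,r=[im[...,i].astype(int) for i in range(3)]
    m=((r>100)&(g<.45*r)&(b<.45*r)).astype(np.uint8)
    n,l,s,c=cv2.connectedComponentsWithStats(m)
    return [(c[i].round(1).tolist(),int(s[i,4])) for i in range(1,n) if s[i,4]>=4]
E
python3 - <<'E'
from h import *
st()
for c in("top","side"): print(c,reds(c,cv2.imread(f"pics/{c}0.png")),"\n now",reds(c,read_camera(c)))
E
```

```text
time_s: 25.42
tool_pos: [0.5687, -0.1227, 0.109]
tcp_rot: [[0.324, -0.946, -0.004], [-0.946, -0.324, 0.002], [-0.003, 0.003, -1.0]]
contact_force: [0.0, -0.6, -0.1]
width: 0.997
finger_force: 0.0
t 25.425 p [ 0.5687 -0.1227  0.109 ] ang -161.1 q6 2.39
top [([180.7, 94.1], 678), ([319.0, 186.7], 9), ([169.1, 261.4], 51)] 
 now [([180.5, 94.1], 677), ([223.0, 169.2], 37)]
side [([332.5, 69.4], 94), ([509.5, 120.9], 56), ([507.9, 132.5], 22), ([324.1, 153.5], 192), ([191.2, 151.0], 10), ([337.2, 181.4], 79), ([254.4, 255.4], 56), ([191.3, 301.7], 29)] 
 now [([332.3, 71.1], 74), ([509.5, 121.0], 57), ([508.0, 132.5], 22), ([324.1, 153.5], 192), ([337.2, 181.4], 79), ([254.4, 255.7], 56), ([191.4, 301.7], 31)]
```

```bash
python3 - <<'E'
from h import *
print(ray("side",(254.4,255.6),.0225),ray("side",(191.4,301.7),.0225),"C exp",.4358+.0375*np.cos(np.radians(-151.2)),-.2335+.0375*np.sin(np.radians(-151.2)))
E
python3 -m crank '[[0.04,-0.02,-0.8,0,0,0],[0.04,-0.02,-1.6,0,0,0],[0.04,-0.02,-2.1,0,0,0],[0.04,-0.02,-2.1,0,0,0],[0.04,-0.02,-2.1,0,0,0]]'|grep -E 'pos|contact_force';  python3 -m crank '[[0,0,0,0,0,0],[0,0,0,0,0,0],[0,0,0,0,0,0],[0,0,0,0,0,0],[0,0,0,0,0,0]]' 40|grep -E 'pos|force|width'
```

```text
[ 0.53584559 -0.13976414  0.0225    ] [ 0.4015572  -0.25311839  0.0225    ] C exp 0.40293849949835514 -0.2515657627788144
tool_pos: [0.5747, -0.1256, 0.0305]
contact_force: [0.1, 0.5, 0.5]
tool_pos: [0.5738, -0.1254, 0.0297]
contact_force: [-1.5, -0.3, 6.1]
width: 0.811
finger_force: 30.0
```

```bash
python3 -m crank '[[0,0,1.2,0,0,0],[0,0,2.5,0,0,0],[0,0,3.8,0,0,1],[0,0.5,4.2,0,0,2],[0,1.2,4.2,0,0,3],[0,2,4.2,0,0,4],[-0.5,2.8,4.2,0,0,5],[-1,3.8,4.2,0,0,6],[-1.5,4.8,4.2,0,0,7],[-2.2,5.96,4.2,0,0,8]]'|grep -E 'pos|force|width'
python3 -m crank '[[0,0,0,0,0,1],[0,0,0,0,0,2],[0,0,0,0,0,3],[0,0,0,0,0,4],[0,0,0,0,0,5],[0,0,0,0,0,6],[0,0,0,0,0,7],[0,0,0,0,0,7.83],[0,0,0,0,0,7.83],[0,0,0,0,0,7.83]]'; python3 -c "
from h import *
st();print(reds('side',read_camera('side')))"
```

```text
tool_pos: [0.4845, 0.1145, 0.1963]
contact_force: [-0.2, 0.7, -0.4]
width: 0.816
finger_force: 30.0
time_s: 29.28
tool_pos: [0.4851, 0.1134, 0.1965]
tcp_rot: [[0.052, 0.999, -0.003], [0.999, -0.052, 0.003], [0.003, -0.003, -1.0]]
contact_force: [0.5, -0.3, -1.6]
width: 0.815
finger_force: 30.0
t 29.275 p [0.4851 0.1134 0.1965] ang -3.0 q6 0.04
[([332.4, 69.6], 94), ([509.5, 121.0], 57), ([507.9, 132.5], 21), ([324.1, 153.4], 190), ([337.2, 181.3], 80), ([265.0, 174.6], 8), ([191.4, 301.7], 31)]
```

```bash
python3 -m crank '[[0,0,-1.2,0,0,0],[0,0,-2.4,0,0,0],[0,0,-3.2,0,0,0],[0,0,-3.6,0,0,0],[0,0,-3.75,0,0,0],[0,0,-3.85,0,0,0],[0,0,-3.85,0,0,0]]'|grep -E 'pos|contact_force'
```

```text
tool_pos: [0.4861, 0.1134, 0.0435]
contact_force: [0.3, -0.5, -0.8]
```

```bash
python3 -m crank '[[0,0,-0.05,0,0,0],[0,0,-0.05,0,0,0]]'|grep -E 'pos|contact_force'; python3 -m crank '[[0,0,0,0,0,0],[0,0,0,0,0,0],[0,0,0,0,0,0]]' 91.9|grep -E 'contact_force|width';  python3 -m crank '[[0,0,1.2,0,0,0],[0,0,2.6,0,0,0],[0,0,4,0,0,-1],[0,-0.6,5.2,0,0,-2],[0,-1.8,5.2,0,0,-3],[0,-3,5.2,0,0,-4],[0,-4.2,5.2,0,0,-5],[0,-5.4,5.2,0,0,-6],[-0.6,-6.6,5.2,0,0,-7],[-1.2,-7.8,5.2,0,0,-8]]'|grep -E 'pos|force|width'; python3 -m crank '[[-0.01,-0.8,0,0,0,-1],[-0.04,-0.88,0,0,0,-2],[-0.04,-0.88,0,0,0,-3],[-0.04,-0.88,0,0,0,-4],[-0.04,-0.88,0,0,0,-5],[-0.04,-0.88,0,0,0,-6],[-0.04,-0.88,0,0,0,-6.82],[-0.04,-0.88,0,0,0,-6.82],[-0.04,-0.88,0,0,0,-6.82]]'; python3 -c "
from h import *
st();print(reds('side',read_camera('side')));print(reds('top',read_camera('top')))"
```

```text
tool_pos: [0.4863, 0.1134, 0.0418]
contact_force: [-0.9, -0.7, 3.0]
contact_force: [-0.0, 0.2, -0.8]
width: 0.998
tool_pos: [0.4364, -0.2, 0.2485]
contact_force: [0.8, -0.9, 0.6]
width: 1.003
finger_force: 0.0
time_s: 33.2
tool_pos: [0.4356, -0.2338, 0.2486]
tcp_rot: [[0.486, -0.874, 0.004], [-0.874, -0.486, -0.0], [0.002, -0.003, -1.0]]
contact_force: [-0.4, -0.3, 0.2]
width: 0.997
finger_force: 0.0
t 33.2 p [ 0.4356 -0.2338  0.2486] ang -150.9 q6 1.89
[([332.4, 69.4], 91), ([509.5, 120.9], 56), ([508.0, 132.6], 21), ([324.1, 153.4], 191), ([337.3, 181.5], 76), ([265.0, 174.5], 6), ([191.4, 301.8], 30)]
[([180.0, 95.1], 809), ([223.0, 169.2], 37), ([185.0, 192.0], 5), ([207.0, 193.0], 5), ([215.0, 193.0], 7)]
```

```bash
python3 -m crank '[[0,0,-1.2,0,0,0],[0,0,-2.5,0,0,0],[0,0,-3.7,0,0,0],[0,0,-4.6,0,0,0],[0,0,-5.2,0,0,0],[0,0,-5.5,0,0,0],[0,0,-5.5,0,0,0],[0,0,-5.5,0,0,0]]'|grep -E 'pos|contact_force';  python3 -m crank '[[0,0,0,0,0,0],[0,0,0,0,0,0],[0,0,0,0,0,0],[0,0,0,0,0,0],[0,0,0,0,0,0]]' 40|grep -E 'pos|force|width'
```

```text
tool_pos: [0.4365, -0.2346, 0.0299]
contact_force: [0.4, 0.1, -0.6]
tool_pos: [0.4361, -0.2343, 0.0294]
contact_force: [-1.0, 0.2, 5.5]
width: 0.818
finger_force: 29.8
```

```bash
python3 -m crank '[[0,0,1.3,0,0,0],[0,0,2.8,0,0,0],[0,0,4.2,0,0,0],[0.3,0,5.6,0,0,1],[0.8,0.6,6,0,0,2],[1.4,1.6,6,0,0,3],[1.4,2.8,6,0,0,4],[1.4,4,6,0,0,5],[1.4,5.2,6,0,0,6],[1.4,6.4,6,0,0,7]]'|grep -E 'pos|force|width'
python3 -m crank '[[0,1.2,0,0,0,1],[0,2.4,0,0,0,2],[0,3.6,0,0,0,3],[0,4.8,0,0,0,4],[0,5.78,0,0,0,5],[0,5.78,0,0,0,6],[0,5.78,0,0,0,7],[0,5.78,0,0,0,7.82],[0,5.78,0,0,0,7.82],[0,5.78,0,0,0,7.82]]'; python3 -c "
from h import *
st();print(reds('side',read_camera('side')));print(reds('top',read_camera('top')))
for r in look_for('oak0_center','top'): print(r['confidence'],np.array(r['box'])*[512,384,512,384])"
```

```text
tool_pos: [0.4912, 0.0238, 0.2681]
contact_force: [0.5, -0.4, -1.3]
width: 0.813
finger_force: 29.8
time_s: 37.42
tool_pos: [0.4915, 0.2533, 0.2683]
tcp_rot: [[0.052, 0.999, -0.004], [0.999, -0.052, 0.002], [0.002, -0.004, -1.0]]
contact_force: [0.1, -0.3, -0.9]
width: 0.817
finger_force: 29.8
t 37.425 p [0.4915 0.2533 0.2683] ang -3.0 q6 0.31
[([332.4, 69.5], 94), ([509.6, 121.1], 54), ([507.9, 132.5], 22), ([325.3, 153.7], 150), ([337.3, 181.4], 77), ([265.0, 174.5], 6)]
[([182.8, 94.5], 730), ([223.1, 169.2], 38), ([207.0, 193.0], 5), ([215.0, 193.0], 7)]
0.93 [346.0096 162.8928 382.976  194.6112]
0.73 [138.7008 167.1936 154.3168 176.7168]
```

```bash
python3 -m crank '[[0,0,-1.3,0,0,0],[0,0,-2.6,0,0,0],[0,0,-3.8,0,0,0],[0,0,-4.7,0,0,0],[0,0,-5.2,0,0,0],[0,0,-5.45,0,0,0],[0,0,-5.6,0,0,0],[0,0,-5.68,0,0,0],[0,0,-5.68,0,0,0]]'|grep -E 'pos|contact_force'
```

```text
tool_pos: [0.4921, 0.2535, 0.042]
contact_force: [0.6, 0.7, -0.4]
```

```bash
python3 -m crank '[[0,0,0,0,0,0],[0,0,0,0,0,0],[0,0,0,0,0,0]]' 91.9|grep -E 'contact_force|width';  python3 -m crank '[[0,0,1.2,0,0,0],[0,0,2.6,0,0,0],[0,0,4,0,0,0],[0,-0.6,5.2,0,0,0],[0,-1.8,5.2,0,0,0],[0,-3,5.2,0,0,0],[0,-3,5.2,0,0,0]]'|grep -E 'pos|force|width'; python3 - <<'E'
from h import *
im=cv2.imread("pics/top0.png").astype(int)
b,g,r=[im[...,i] for i in range(3)]
m=(g>r+10)&(g<110)
for v in range(80,190,10):
    u=np.nonzero(m[v,385:])[0]; w=u[0]+385 if len(u) else None
    print(v,w,ray("top",(w,v),0)[:2].round(3) if w else "",im[v,w-2:w+45:6].tolist() if w and v in(100,150) else "")
gr=np.abs(im[190]-0)
st();print(reds('top',read_camera('top')))
E
```

```text
contact_force: [0.5, -0.2, -0.3]
width: 1.004
tool_pos: [0.4919, 0.1311, 0.2497]
contact_force: [0.1, 0.7, -0.2]
width: 1.0
finger_force: 0.0
80 428 [ 0.803 -0.43 ] 
90 417 [ 0.778 -0.4  ] 
100 406 [ 0.753 -0.371] [[56, 75, 96], [31, 33, 21], [32, 35, 23], [33, 35, 23], [34, 34, 22], [77, 84, 53], [75, 82, 51], [73, 81, 50]]
110 395 [ 0.728 -0.342] 
120 393 [ 0.703 -0.335] 
130 393 [ 0.677 -0.333] 
140 393 [ 0.652 -0.332] 
150 394 [ 0.627 -0.333] [[106, 140, 169], [29, 34, 23], [33, 36, 23], [33, 35, 23], [33, 35, 22], [32, 34, 23], [32, 35, 22], [75, 82, 50]]
160 394 [ 0.602 -0.331] 
170 395 [ 0.577 -0.332] 
180 None  
t 39.95 p [0.4919 0.1311 0.2497] ang -3.1 q6 0.07
[([179.4, 94.0], 608), ([223.0, 169.2], 37)]
```

```bash
python3 -m crank '[[0.2,-1.2,0,0,0,0.5],[0.4,-2.4,0,0,0,1],[0.6,-3.6,0,0,0,1.5],[0.8,-4.8,0,0,0,2],[1,-6,0,0,0,2.5],[1.2,-7.2,0,0,0,3],[1.42,-8.4,0,0,0,3.5],[1.42,-9.29,0,0,0,3.77],[1.42,-9.29,-1,0,0,3.77],[1.42,-9.29,-2,0,0,3.77]]' 70|grep -E 'pos|force|width'; python3 -m crank '[[0,0,-0.8,0,0,0],[0,0,-0.8,0,0,0]]' | grep pos; python3 - <<'E'
from h import *
st()
for r in look_for('oak0_center','side')+look_for('oak0_center','top'): print(r['confidence'],np.array(r['box'])*[512,384,512,384])
im=read_camera('top').astype(int);ref=cv2.imread("pics/top0.png").astype(int)
d=np.abs(im-ref).max(2)[150:205,335:395]; print((d>40).mean())
print("B red",proj("top",[.5532+.0375*.568,-.2469-.0375*.823,.0225]))
E
```

```text
tool_pos: [0.5495, -0.2377, 0.1686]
contact_force: [-0.1, -0.3, -0.5]
width: 0.761
finger_force: 0.0
tool_pos: [0.5472, -0.2357, 0.1343]
t 41.5 p [ 0.5472 -0.2357  0.1343] ang 34.9 q6 -1.22
0.92 [346.5216 161.5104 385.792  193.6896]
0.54 [256.7168 119.0016 285.3888 148.9152]
0.5915151515151515
B red [375.6608404  170.08191729]
```

```bash
python3 -m crank '[[0.03,-0.1,-0.8,0,0,0],[0.03,-0.1,-1.6,0,0,0],[0.03,-0.1,-2.2,0,0,0],[0.03,-0.1,-2.6,0,0,0],[0.03,-0.1,-2.6,0,0,0],[0.03,-0.1,-2.6,0,0,0]]'|grep -E 'pos|contact_force';  python3 -m crank '[[0,0,0,0,0,0],[0,0,0,0,0,0],[0,0,0,0,0,0],[0,0,0,0,0,0],[0,0,0,0,0,0]]' 20|grep -E 'pos|force|width'
```

```text
tool_pos: [0.5508, -0.2429, 0.0351]
contact_force: [-0.5, -0.5, -0.1]
tool_pos: [0.5498, -0.2424, 0.0339]
contact_force: [-1.6, 0.7, 3.9]
width: 0.487
finger_force: 30.0
```

```bash
python3 -m crank '[[0,0,1,0,0,0],[0,0,2,0,0,0],[0,0.6,2,0,0,1],[0.2,1.4,2,0,0,2],[0.4,2.3,2,0,0,3],[0.63,3.18,2,0,0,4],[0.63,3.18,2,0,0,5.24],[0.63,3.18,2,0,0,5.24],[0.63,3.18,1,0,0,5.24],[0.63,3.18,0.3,0,0,5.24]]'|grep -E 'pos|force|width';python3 -m crank '[[0,0,-0.2,0,0,0],[0,0,-0.28,0,0,0],[0,0,-0.28,0,0,0]]'|grep -E 'pos|force|width'
```

```text
tool_pos: [0.5741, -0.1152, 0.0439]
contact_force: [-0.1, 0.1, -1.3]
width: 0.486
finger_force: 30.0
tool_pos: [0.5757, -0.1155, 0.0354]
contact_force: [1.4, 1.0, -0.9]
width: 0.489
finger_force: 30.0
```

```bash
python3 -m crank '[[0,0,-0.03,0,0,0],[0,0,-0.03,0,0,0],[0,0,-0.03,0,0,0]]' 70|grep -E 'pos|force|width';python3 -m crank '[[0,0,1.2,0,0,0],[0,0,2.6,0,0,-1],[0,0.5,4,0,0,-2],[0,1.5,4.2,0,0,-3],[0,2.7,4.2,0,0,-4],[0,3.9,4.2,0,0,-5],[0,5,4.2,0,0,-6],[0,5,4.2,0,0,-7],[0,5,4.2,0,0,-8],[0,5,4.2,0,0,-9]]' 91.9|grep -E 'pos|force|width'; python3 - <<'E'
from h import *
st()
im=read_camera('top'); print(reds('top',im),reds('side',read_camera('side')))
for r in cut_out('oak0_center','top'):
    B=np.array(r['box'])*[512,384,512,384]; print(r['confidence'],B)
    if B[0]>270 and B[1]>140:
        c=max(cv2.findContours(r["region"].astype(np.uint8),0,2)[0],key=cv2.contourArea)
        print(cv2.minAreaRect(np.array([ray("top",p[0],.045)[:2] for p in c],np.float32)))
cv2.imwrite("pics/b1.png",im)
E
```

```text
tool_pos: [0.5752, -0.1151, 0.0335]
contact_force: [0.9, -0.1, 0.3]
width: 0.76
finger_force: 0.0
tool_pos: [0.5748, 0.0853, 0.2012]
contact_force: [-0.2, -0.1, 0.5]
width: 1.001
finger_force: 0.0
t 46.275 p [0.5748 0.0853 0.2012] ang -3.1 q6 -0.01
[([159.5, 193.0], 6)] [([332.5, 69.5], 95), ([509.6, 120.9], 57), ([507.9, 132.6], 24), ([324.1, 153.6], 194), ([265.0, 174.5], 6), ([337.2, 182.2], 69)]
0.93 [298.8032 148.9152 319.6928 186.5088]
((0.5812119245529175, -0.1159537136554718), (0.04976765811443329, 0.08169574290513992), 87.66068267822266)
```

```bash
python3 -m crank '[[0.13,-1.2,0,0,0,0],[0.13,-2.4,0,0,0,0],[0.13,-3.6,0,0,0,0],[0.13,-4.83,0,0,0,0],[0.13,-4.83,-1,0,0,0],[0.13,-4.83,-2.2,0,0,0],[0.13,-4.83,-3,0,0,0],[0.13,-4.83,-3.8,0,0,0],[0.13,-4.83,-4.28,0,0,0],[0.13,-4.83,-4.28,0,0,0]]' 91.9|grep -E 'pos|force|width'; python3 -m crank '[[0,0,-0.02,0,0,0],[0,0,-0.02,0,0,0],[0,0,-0.02,0,0,0],[0,0,-0.02,0,0,0],[0,0,-0.02,0,0,0]]' 40|grep -E 'pos|force|width'; python3 -m crank '[[0,0,1.2,0,0,0],[0,0,2.6,0,0,0],[0,0,4,0,0,0],[0,0.6,4.2,0,0,0],[-0.5,1.8,4.2,0,0,0],[-1.5,2.8,4.2,0,0,0],[-2.45,3.98,4.2,0,0,0],[-2.45,3.98,4.2,0,0,0],[-2.45,3.98,4.2,0,0,0]]'|grep -E 'pos|force|width'
```

```text
tool_pos: [0.5791, -0.1078, 0.0287]
contact_force: [-0.9, 0.6, 1.1]
width: 0.999
finger_force: 0.0
tool_pos: [0.5813, -0.1087, 0.0307]
contact_force: [-0.3, 0.4, 5.8]
width: 0.81
finger_force: 30.0
tool_pos: [0.4824, 0.0507, 0.1972]
contact_force: [1.2, -0.1, -0.6]
width: 0.815
finger_force: 30.0
```

```bash
python3 -m crank '[[0,0,-1.2,0,0,0],[0,0,-2.2,0,0,0],[0,0,-2.9,0,0,0],[0,0,-3.4,0,0,0],[0,0,-3.65,0,0,0],[0,0,-3.8,0,0,0],[0,0,-3.87,0,0,0],[0,0,-3.87,0,0,0]]'|grep -E 'pos|contact_force'; python3 -m crank '[[0,0,-0.03,0,0,0],[0,0,-0.03,0,0,0]]' |grep -E 'pos|contact_force'
```

```text
tool_pos: [0.4828, 0.0508, 0.043]
contact_force: [0.5, -0.3, -1.0]
tool_pos: [0.4829, 0.0509, 0.0427]
contact_force: [-3.7, -0.7, 7.3]
```

Seated. I release it and back off clear of the scene for the final check picture.

```bash
python3 -m crank '[[0,0,0,0,0,0],[0,0,0,0,0,0],[0,0,0,0,0,0]]' 91.9|grep -E 'contact|width';python3 -m crank '[[0,0,1.2,0,0,0],[0,0,2.6,0,0,0],[0,0,4,0,0,0],[0,0,5.2,0,0,0],[0,-1.2,5.2,0,0,0],[0,-2.6,5.2,0,0,0],[0,-3.8,5.2,0,0,0],[0,-5,5.2,0,0,0],[0,-6.2,5.2,0,0,0],[0,-7.2,5.2,0,0,0]]'|grep -E 'pos';  python3 - <<'E'
from h import *
st()
t=read_camera('top');s=read_camera('side'); print(reds('top',t))
a=cv2.resize(t[150:240,125:275],None,fx=5.2,fy=5.2,interpolation=cv2.INTER_CUBIC)[:300*2]
b=cv2.resize(s[120:240,190:320],None,fx=5.2*150/130*.0+3,fy=3,interpolation=cv2.INTER_CUBIC)
a=cv2.resize(t[150:240,125:275],(390*1,234),interpolation=cv2.INTER_CUBIC)
a=cv2.resize(t[155:237,130:272],(780,450),interpolation=cv2.INTER_CUBIC)
b=s[145:220,210:340]; b=cv2.resize(b,(260,150),interpolation=cv2.INTER_CUBIC)
c=t[110:260,250:420]; c=cv2.resize(c,(170,150)); 
f=np.zeros((600,780,3),np.uint8); f[:450]=a; f[450:,:260]=b; f[450:,260:430]=c
f[450:,430:]=cv2.resize(t[110:190,190:290],(350,150))
cv2.imwrite("pics/final.png",f)
E
```

```text
contact_force: [-0.6, 0.9, 0.0]
width: 0.999
tool_pos: [0.4818, -0.2388, 0.2489]
t 52.3 p [ 0.4818 -0.2388  0.2489] ang -2.8 q6 -0.64
[([180.1, 94.9], 778), ([223.1, 169.2], 38), ([178.5, 192.0], 4), ([185.0, 192.0], 5), ([207.0, 193.0], 5), ([214.5, 193.0], 8)]
```

View pics/final.png

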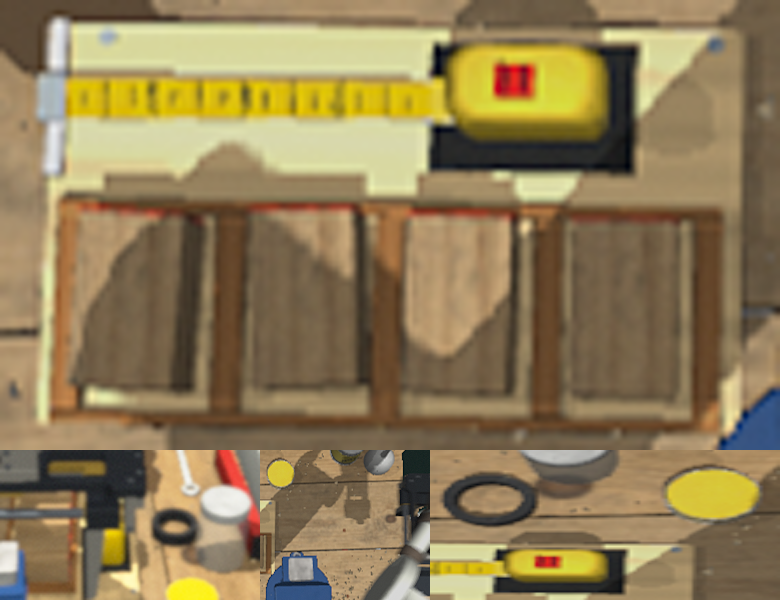

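The final picture shows the hook on the edge at (50,95) and the case upright on the pad. All four blocks lie in their own bays with red ends at y≈210, facing the tape. The tin and tape roll have not moved.

```bash
python3 -c "
from bench import *
print(sign_off())"
```

```text
the job is handed in; nothing more can be done
None
```

The job is handed in: the tape is hooked, standing on the pad and pressed to lock, and all four oak offcuts lie in their own bays with red ends towards the tape. `sign_off` gave no verdict.

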